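# Index the tea caddy under the hand press and stamp it

## Robot

A 7-joint arm with a two-finger parallel gripper is mounted at the origin on a cart in front of the work surface, level with it; the furniture and walls round the work are solid. World frame = base frame: x ahead of the robot, y to its left, z up, the work surface at z = 0. Lengths are in m, angles in rad, forces in N, time in s.
With the tool pointing down it reaches from about 0.425 to 0.925 m from the base axis. Payload 6.8 kg.
Tool frame: the origin (TCP) lies at the very end of the fingers, on their centre line; the grasp point (between the pads) lies env.grip_point_offset behind it (env.grip_point_offset is the distance from the TCP to the grasp point, in m); z points along the fingers, y is the line along which they close (so a half turn about z gives the same grasp; the last joint's range is limited). The gripper opens to 85 mm and grips with 20 to 120 N. Pads are 22 mm wide; open, the fingers measure 114 mm over their backs; the gripper's body (76 mm by 85 mm) begins 54 mm behind the grasp point. The pads swing forward as they close: fully open they stand 13 mm farther back than shut.
Start: joints at [1.117, 0.477, 0.022, 1.555, -0.011, 1.109, -0.083], TCP at [0.229, -0.635, 0.231] pointing down, gripper open.
Joint ranges: [-2.96, 2.96], [-0.34, 2.1], [-1.41, 1.46], [0.24, 2.44], [-1.37, 4.51], [0.17, 1.92], [-2.96, 2.96]. Speed limits (rad/s): [2.39, 2.39, 3.14, 3.14, 3.14, 3.14, 3.14].

## Interface

Orientations are given as a unit quaternion [w, x, y, z].
In Python, from bench import env gives the robot as it stands.
- The arm moves only by the tool carry_out, never from a script. Its argument "steps" is a list of rows, each a list of 4 numbers: the shift along the tool's x, y, z in m, then the turn about the tool's z in degrees. In form: [[x, y, z, spin], ...]. A call has 1 to 20 rows; each row is the pose to reach, as a shift and turn from the pose commanded when the call began, along the tool's axes at that moment; what a row does not reach only later rows make up. A row lasts 1/8 s, in which the tool goes at most 62.5 mm and 10.7 degrees, less where a joint would pass 70% of its speed; a pose out of reach is approached as far as the arm can. A call with a gripper value outside its range is refused whole. "fingers" is the opening, from 0 (shut) to 1 (fully open), set as the call begins (left out, the last holds). The fingers move at their own pace and stop on an object; the grip force is fixed at half the most. Time passes only in rows, so rows that repeat a pose let the fingers close. It gives the time, the measured TCP pose, the force, the opening and the grip force at its end, in the units of the state.
- env.sense(): the state, without advancing time (a new reading comes with each control period).
- env.capture(name): name is "scene" or "top"; returns (picture, depth): 420x560x3 uint8, red, green, blue; 420x560 float32, m along the optical axis (not along the pixel's ray), 0 where there is no reading.
- env.camera_params(name): a dict with "fovy" (degrees; the focal length in pixels is half the picture's height over the tangent of half this angle, whatever the lens; pixels are square), "cx", "cy" (the principal point, pixels), "D" ([k1, k2, p1, p2, k3] as OpenCV has them; the pictures are not rectified), "position" and "rotation" of the camera in the world. Camera axes: x right, y down, z forward; pixel columns grow to the right and rows downward; lengths in m; the calibration is good to about 2 mm. A picture is of the moment at which its call begins. camera_params takes no time and is no camera call.
- env.finish_job(): hands the job in; it is judged then, once.
The state is a dict: "clock": time; "q": joint angles; "dq": joint speeds; "effort": joint torques, N m; "tcp_pos": TCP position; "orientation": TCP orientation; "ft_force": force on the tool from outside, world axes, zero at the start; "ft_torque": the same for the moment, N m; "gripper_width": finger opening in m; "gripper_force": force on a finger pad.
Only numpy, scipy, OpenCV 4.12 (cv2) and the standard library are available. Lean on these libraries where they do the work, as an engineer would, in place of code of your own. Each camera call takes 0.05 s, during which the arm holds its last target. There are 200 camera calls.

## Task

On the rotary hand press, turn the round table (it has upright pegs on its rim to push) until the closed tea caddy, not the low lid or the open cup, stands centred under the stamp, without touching the three pieces on it. Then press the sprung plunger head fully down to its stop, hold it there for about half a second and let it spring back up, leaving the caddy under the stamp and all three pieces standing in their nests. Do not press the plunger before the caddy is under it, and leave the loose things around the press where they are.

Things in the scene. Friction and masses are not known exactly. Their poses are not given: they have to be found in the camera images.
- press: Fixed grey hand press. Origin: on the table top on the turntable's vertical axis; x points to the column (x 152 to 192 mm, 50 mm wide, beside the disc), z up. The column's arm, 44 mm wide, underside 135 and top 165 mm above the table top, reaches over the disc to x = 57 mm and carries the plunger, axis at x = 85 mm, y = 0. Place and heading vary.
- turntable (a joint): Turntable angle, rad, growing counter-clockwise from above; turns freely both ways (0.12 N m friction), stays where left. Plain metal disc, 270 mm across, top 35 mm above the table top; three nests (rings 5 mm high, 70 mm inside) 85 mm from the axis, 120 degrees apart. Reads 0 at the start, with no nest under the plunger. Which piece is in which nest varies.
- peg0 (a point): Top centre of an upright round steel peg near the turntable's rim, 118 mm from its axis, midway in angle between two nests. 14 mm in diameter, rising 50 mm from the disc, top 85 mm above the table top. Push it sideways to turn the disc.
- peg1 (a point): Top centre of the second peg, same as the first, 120 degrees further counter-clockwise.
- peg2 (a point): Top centre of the third peg, same as the first, another 120 degrees further counter-clockwise.
- plunger (a joint): How far the plunger is pressed down, m: 0 = up (rest), 0.022 = on its stop. A spring returns it; pushing takes about 4 N at first and 13 N near the stop.
- plunger_top (a point): Centre of the top of the plunger's black mushroom head (56 mm in diameter, 20 mm thick), on the vertical plunger axis; 218.5 mm above the table top at rest, moving down with the plunger. At its lower end is the stamp, a flat round steel foot 30 mm across, 21 mm above the caddy at rest; it just meets the caddy's top at the stop.
- caddy_centre (a point): Centre (half-way up, 29 mm above its foot) of the tea caddy: a closed copper cylinder with flat top, 66 mm in diameter, 58 mm high, loose in one of the nests, with 2 mm play.
- low_lid_centre (a point): Centre (half-way up) of the low copper lid: a closed flat cylinder, 67 mm in diameter, only 32 mm high, loose in another nest.
- cup_centre (a point): Centre (half-way up) of the open copper cup, 65 mm in diameter at the rim and 42 mm at the foot, 52 mm high, loose in the remaining nest.
- tape: Bystander: roll of masking tape, 98 mm across, 25 mm high, origin under its centre.
- block: Bystander: sanding block, 84 x 44 x 28 mm, origin under its centre.
- beaker: Bystander: tall open brown copper beaker, 61 mm in diameter, 78 mm high, origin under its centre.
- mallet: Bystander: wooden mallet lying flat, 267 mm long, 53 mm high, origin under its centre.
Not all that is in view belongs to the job. What is shaped like the part that bears low_lid_centre but black or green is not meant.

How it is judged:
On the way, in this order (a step that is already met when the one before it is completed fails the run):
1. the table has been turned so that the caddy stands still, centred under the raised stamp (within 8 mm) (horizontal distance between caddy_centre and plunger_top below 0.008 m and value of joint plunger below 0.003 m and velocity of joint turntable between -0.1 and 0.1 rad/s), for 0.2 s.
2. the plunger is pressed down to its stop (within 2.5 mm) with the caddy under it, and held (horizontal distance between caddy_centre and plunger_top below 0.008 m and value of joint plunger above 0.0195 m), for 0.25 s.
At the end, for the whole second after the job is handed in: The caddy stands upright in its nest, its centre within 9 mm of the plunger axis; the plunger is up again (within 3 mm), the turntable is at rest, and the low lid and the cup still stand upright in their nests on the turntable (horizontal distance between caddy_centre and plunger_top below 0.009 m and value of joint plunger below 0.003 m and velocity of joint turntable between -0.05 and 0.05 rad/s and angle between each of caddy_centre, low_lid_centre, cup_centre's own z axis and vertical below 0.15 rad and height (world z) of caddy_centre between 0.06 and 0.068 m and height (world z) of low_lid_centre between 0.047 and 0.055 m and height (world z) of cup_centre between 0.057 and 0.065 m); the robot touches nothing.
It fails at once if the plunger is pressed (more than 6 mm) while the caddy is not under it (more than 12 mm off its axis) (value of joint plunger above 0.006 m and horizontal distance between caddy_centre and plunger_top above 0.012 m).
It fails at once if the robot touches a piece on the turntable (more than 1 N) (contact force between any of the arm, the fingers and caddy above 1 N or contact force between any of the arm, the fingers and low_lid above 1 N or contact force between any of the arm, the fingers and cup above 1 N).
It fails at once if a bystander is moved more than 20 mm (distance of any of tape, block, beaker, mallet from where it was at the start of the episode above 0.02 m).
It also fails if it takes over 54 s, if anything falls off the work surface, if the arm or the gripper's body presses on something with over 40 N, if the wrist force passes 120 N, or if a joint passes its speed limit or range.

## Working session

There is one attempt and no reset: what is moved stays moved. The work goes in short steps, Python scripts to look and compute and a tool call to move; the robot and the scene stay as the last step left them, time stands still between calls to the robot, and variables do not carry over. Pictures are saved under pics/ and viewed, at most 10 in all, crops included, and the job is handed in when it is done.

Besides the shell and the picture viewer there is one more tool, called after ">>>" in YAML: its name, and indented under it one key for each argument. carry_out: Moves the arm, as the interface text tells. Its arguments: {"type":"object","properties":{"steps":{"type":"array","items":{"type":"array","items":{"type":"number"}}},"fingers":{"type":"number"}},"required":["steps"]}

```bash
mkdir -p pics; cat > h.py <<'E'
from bench import env
import numpy as np, cv2
def cloud(name):
    im,d=env.capture(name); p=env.camera_params(name)
    f=210/np.tan(np.radians(p["fovy"])/2); K=np.array([[f,0,p["cx"]],[0,f,p["cy"]],[0,0,1]])
    v,u=np.mgrid[:420,:560]
    n=cv2.undistortPoints(np.stack([u,v],-1).reshape(-1,1,2).astype(np.float64),K,np.array(p["D"],float)).reshape(420,560,2)
    c=np.dstack([n,np.ones((420,560))])*d[...,None]
    R=np.array(p["rotation"],float).reshape(3,3)
    W=c@R.T+np.array(p["position"]); W[d==0]=np.nan
    return im,W
E
python3 - <<'E'
from h import *
for n in("scene","top"):
    im,W=cloud(n); np.savez(n+".npz",im=im,W=W); cv2.imwrite(f"pics/{n}0.png",im[...,::-1]); print(n,env.camera_params(n))
s=env.sense();print(s["tcp_pos"],s["orientation"],s["clock"])
E
```

```text
Traceback (most recent call last):
  File "h.py", line 9, in cloud
    R=np.array(p["rotation"],float).reshape(3,3)
ValueError: cannot reshape array of size 4 into shape (3,3)
```

```bash
sed -i 's/R=np.array(p\["rotation"\],float).reshape(3,3)/q=p["rotation"]; R=Rotation.from_quat([q[1],q[2],q[3],q[0]]).as_matrix()/; 2a from scipy.spatial.transform import Rotation' h.py
python3 - <<'E'
from h import *
for n in("scene","top"):
    im,W=cloud(n); np.savez(n+".npz",im=im,W=W); cv2.imwrite(f"pics/{n}0.png",im[...,::-1]); print(n,env.camera_params(n))
s=env.sense();print(s["tcp_pos"],s["orientation"],s["clock"],env.grip_point_offset)
E
```

```text
scene {'fovy': 45.758092827910694, 'cx': 279.5646142142313, 'cy': 210.1617564805644, 'D': array([-0.12384123,  0.        ,  0.        ,  0.        ,  0.        ]), 'position': array([-0.2320161 ,  0.76384001,  1.12549148]), 'rotation': array([ 0.14443495, -0.34967594,  0.84423357, -0.37965111])}
top {'fovy': 45.11313879320727, 'cx': 268.036308234247, 'cy': 214.1080139398503, 'D': array([0.01775779, 0.        , 0.        , 0.        , 0.        ]), 'position': array([ 0.2318798 , -0.00499225,  1.65993274]), 'rotation': array([ 0.05692106, -0.70173157,  0.70700753, -0.0668816 ])}
[ 0.22866197 -0.63462538  0.23055469] [-6.76483955e-04  9.85083940e-01  1.72073087e-01 -1.62241862e-04] 0.15 0.0187
```

View pics/scene0.png

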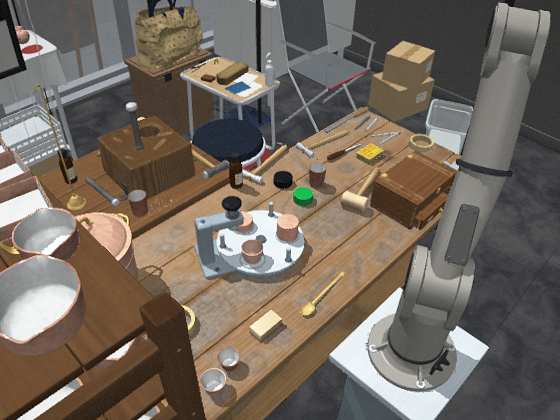

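View pics/top0.png

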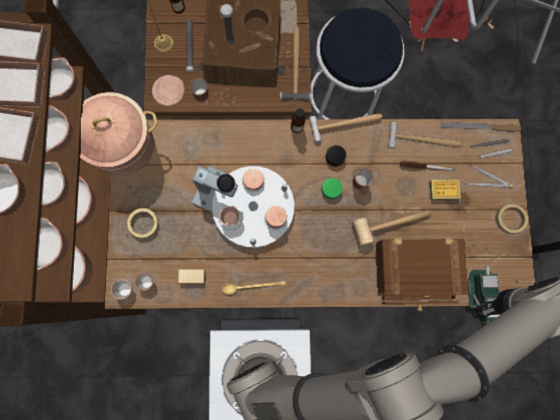

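The top view shows the disc at about (253,207) with the plunger head at (227,183) and the column at (205,188). The copper candidates are (276,216), which looks tall, (253,179), which looks low, and the open cup at (231,217). The black and green pucks at (336,155) and (332,188) are off the press. I'll measure heights and confirm in one crop.

```bash
python3 - <<'E'
from h import *
z=np.load("top.npz");W=z["W"];im=z["im"]
z2=np.load("scene.npz");W2=z2["W"];im2=z2["im"]
def pk(lab,W,u,v,r,zlo,zhi):
    P=W[v-r:v+r+1,u-r:u+r+1].reshape(-1,3);P=P[(P[:,2]>zlo)&(P[:,2]<zhi)]
    if len(P):
        c,rad=cv2.minEnclosingCircle(P[:,:2].astype(np.float32)); print(lab,len(P),P.mean(0).round(4),"mec",np.round(c,4),round(rad,4),"med",np.median(P,0).round(4))
pk("disc",W,253,207,48,.025,.041)
pk("head",W,227,183,14,.19,.23)
pk("A",W,276,216,14,.05,.12)
pk("B",W,253,179,14,.05,.12)
pk("cup",W,231,217,14,.06,.12)
pk("armtop",W,215,186,26,.155,.175)
for n,(u,v) in dict(p1=(284,188),p2=(253,242),p3=(215,207)).items(): pk(n,W,u,v,6,.06,.1)
pk("sA",W2,288,222,14,.085,.12);pk("sB",W2,243,220,14,.06,.075);pk("shead",W2,231,204,14,.2,.23)
for n,(u,v) in dict(p1=(270,208),p2=(289,251),p3=(222,238)).items(): pk(n,W2,u,v,7,.076,.095)
a=cv2.resize(im[140:270,180:310],(520,520),interpolation=2);cv2.imwrite("pics/crop.png",a[...,::-1])
# other obstacles map
P=W.reshape(-1,3)
E
```

```text
disc 3536 [0.5364 0.0171 0.035 ] mec [0.5522 0.0339] 0.15 med [0.5421 0.0166 0.0352]
head 280 [0.5805 0.0957 0.2167] mec [0.5816 0.0961] 0.0279 med [0.5801 0.0957 0.2169]
A 376 [ 0.5013 -0.0537  0.0916] mec [ 0.5034 -0.0544] 0.0335 med [ 0.5002 -0.0534  0.0935]
B 344 [0.6302 0.0182 0.0667] mec [0.6311 0.0178] 0.0345 med [0.6298 0.0189 0.067 ]
cup 121 [0.512  0.0953 0.0791] mec [0.5051 0.093 ] 0.0327 med [0.518  0.0963 0.0813]
armtop 442 [0.603  0.1496 0.1648] mec [0.5972 0.1342] 0.0699 med [0.6055 0.1545 0.1648]
p1 20 [ 0.6032 -0.083   0.0814] mec [ 0.605  -0.0835] 0.007 med [ 0.6027 -0.0833  0.0837]
p2 20 [0.428  0.0199 0.0828] mec [0.4264 0.0193] 0.0066 med [0.4284 0.0194 0.0845]
p3 4 [0.5175 0.1209 0.086 ] mec [0.5185 0.1218] 0.0037 med [0.5165 0.1203 0.085 ]
sA 279 [ 0.5009 -0.0489  0.0909] mec [ 0.5028 -0.049 ] 0.0343 med [ 0.5009 -0.0488  0.091 ]
sB 120 [0.619  0.0122 0.0642] mec [0.6253 0.0198] 0.0359 med [0.6149 0.0094 0.0641]
shead 248 [0.5755 0.1043 0.2126] mec [0.5792 0.1026] 0.0291 med [0.5735 0.1057 0.2133]
p1 15 [ 0.6022 -0.078   0.0819] mec [ 0.6023 -0.0801] 0.0085 med [ 0.6017 -0.0769  0.0813]
p2 17 [0.4262 0.0248 0.0822] mec [0.4263 0.0238] 0.0083 med [0.4265 0.0257 0.0827]
p3 17 [0.6037 0.1257 0.0808] mec [0.6038 0.1252] 0.009 med [0.6038 0.1245 0.0798]
```

View pics/crop.png

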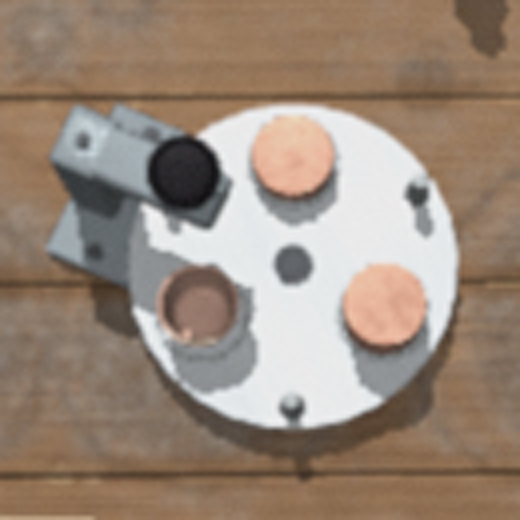

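The crop confirms the caddy: top-view (276,216) has its top at z≈0.093, which matches 58 mm high. (253,179) is the low lid with its top at z≈0.067, and (231,217) is the open cup. The disc axis is at about (0.545, 0.021). The caddy sits at −120°, the plunger at +65°, and the pegs at −60°, 180° and 60°. Plan: turn the disc clockwise about 174° in two strokes, with the peg caged between the fingers.

```bash
cat > plan.py <<'E'
from h import *
C=np.array([.545,.0215])
def peg(th,r=.118): return C+r*np.array([np.cos(np.radians(th)),np.sin(np.radians(th))])
def rows(pose,path):
    # pose (x,y,z,yaw of tool x, deg); path list of same -> tool-relative rows
    x,y,z,w=pose; c,s=np.cos(np.radians(w)),np.sin(np.radians(w))
    o=[]
    for X,Y,Z,w2 in path:
        dx,dy=X-x,Y-y; sp=-((w2-w+180)%360-180)
        o.append([round(c*dx+s*dy,4),round(s*dx-c*dy,4),round(z-Z,4),round(sp,1)])
    return o
def arc(a,b,n,z=.05):
    t0=peg(a); p=(t0[0],t0[1],z,a+180)
    u=np.linspace(0,1,n+1)[1:]
    return rows(p,[(*peg(a+(b-a)*t),z,a+(b-a)*t+180) for t in u])
E
python3 - <<'E'
from plan import *
W=np.load("top.npz")["W"].reshape(-1,3); W2=np.load("scene.npz")["W"].reshape(-1,3)
for V in(W,W2):
    m=(V[:,0]>.15)&(V[:,0]<.5)&(V[:,1]>-.57)&(V[:,1]<-.3);print("corridor max z",np.nanpercentile(V[m,2],99))
t=peg(-60.5);p0=(.2287,-.6346,.2306,19.8)
print(rows(p0,[(*t,.33,119.5)]))
print(arc(-60.5,-140.5,18))
E
```

```text
corridor max z 0.7133135153780354
corridor max z 0.11868967598983468
[[np.float64(0.5397), np.float64(-0.3939), -0.0994, -99.7]]
[[np.float64(0.0004), np.float64(-0.0091), 0.0, np.float64(4.4)], [np.float64(0.0014), np.float64(-0.0182), 0.0, np.float64(8.9)], [np.float64(0.0032), np.float64(-0.0272), 0.0, np.float64(13.3)], [np.float64(0.0056), np.float64(-0.036), 0.0, np.float64(17.8)], [np.float64(0.0088), np.float64(-0.0446), 0.0, np.float64(22.2)], [np.float64(0.0126), np.float64(-0.053), 0.0, np.float64(26.7)], [np.float64(0.017), np.float64(-0.061), 0.0, np.float64(31.1)], [np.float64(0.022), np.float64(-0.0686), 0.0, np.float64(35.6)], [np.float64(0.0276), np.float64(-0.0758), 0.0, np.float64(40.0)], [np.float64(0.0338), np.float64(-0.0826), 0.0, np.float64(44.4)], [np.float64(0.0404), np.float64(-0.0889), 0.0, np.float64(48.9)], [np.float64(0.0475), np.float64(-0.0947), 0.0, np.float64(53.3)], [np.float64(0.0551), np.float64(-0.0998), 0.0, np.float64(57.8)], [np.float64(0.063), np.float64(-0.1044), 0.0, np.float64(62.2)], [np.float64(0.0713), np.float64(-0.1083), 0.0, np.float64(66.7)], [np.float64(0.0798), np.float64(-0.1116), 0.0, np.float64(71.1)], [np.float64(0.0886), np.float64(-0.1143), 0.0, np.float64(75.6)], [np.float64(0.0975), np.float64(-0.1162), 0.0, np.float64(80.0)]]
```

>>> carry_out:
  steps:
    - [0,0,-0.05,0]
    - [0,0,-0.1,0]
    - [0.045,-0.033,-0.1,-8]
    - [0.09,-0.066,-0.1,-17]
    - [0.135,-0.098,-0.1,-25]
    - [0.18,-0.131,-0.1,-33]
    - [0.225,-0.164,-0.1,-42]
    - [0.27,-0.197,-0.1,-50]
    - [0.315,-0.23,-0.1,-58]
    - [0.36,-0.263,-0.1,-67]
    - [0.405,-0.295,-0.1,-75]
    - [0.45,-0.328,-0.1,-83]
    - [0.495,-0.361,-0.1,-92]
    - [0.54,-0.394,-0.1,-99.7]
    - [0.54,-0.394,-0.1,-99.7]
    - [0.54,-0.394,-0.1,-99.7]
    - [0.54,-0.394,-0.1,-99.7]
  fingers: 0.4

```text
clock: 2.28
tcp_pos: [0.6027, -0.0832, 0.3312]
orientation: [0.0, 0.505, 0.863, -0.001]
ft_force: [0.4, -1.4, 0.9]
gripper_width: 0.0342
gripper_force: 0.0
```

>>> carry_out:
  steps:
    - [0,0,0.05,0]
    - [0,0,0.1,0]
    - [0,0,0.15,0]
    - [0,0,0.19,0]
    - [0,0,0.22,0]
    - [0,0,0.22,0]
    - [0,0,0.22,0]

```text
clock: 3.15
tcp_pos: [0.604, -0.0821, 0.1127]
orientation: [0.001, 0.504, 0.864, 0.0]
ft_force: [0.1, 0.0, 0.8]
gripper_width: 0.0338
gripper_force: 0.0
```

```bash
python3 - <<'E'
from h import *
a,_=cloud("scene");b,_=cloud("top")
o=np.hstack([cv2.resize(a[150:290,190:330],(400,400)),cv2.resize(b[140:280,180:320],(400,400))]);cv2.imwrite("pics/c2.png",o[...,::-1]);print(env.sense()["tcp_pos"])
E
```

```text
[ 0.60444842 -0.0817774   0.11317135]
```

View pics/c2.png

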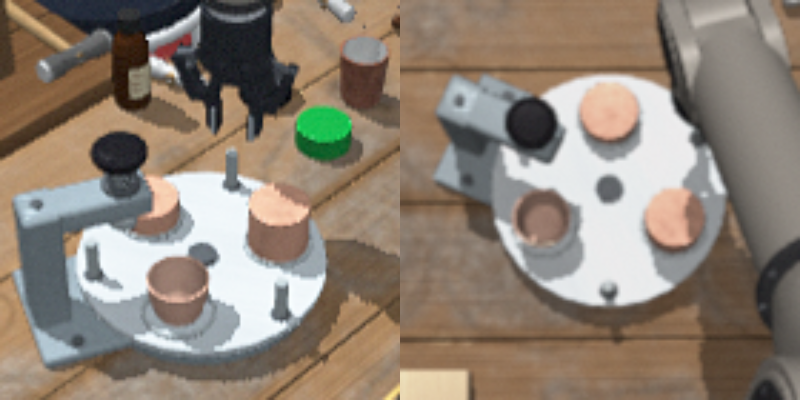

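The scene half shows the open fingers (crop ≈(212–252,130)) straddling just above the peg top (232,152). I'll descend and do the first stroke.

>>> carry_out:
  steps:
    - [0,0,0.02,0]
    - [0,0,0.04,0]
    - [0,0,0.06,0]
    - [0,0,0.06,0]
    - [0,0,0.06,0]

```text
clock: 3.88
tcp_pos: [0.6035, -0.0811, 0.0512]
orientation: [-0.0, 0.504, 0.864, 0.0]
ft_force: [0.3, -0.8, 1.1]
gripper_width: 0.0346
gripper_force: 0.0
```

>>> carry_out:
  steps:
    - [0.0004,-0.009,0,4.4]
    - [0.0014,-0.018,0,8.9]
    - [0.003,-0.027,0,13.3]
    - [0.0056,-0.036,0,17.8]
    - [0.009,-0.0446,0,22.2]
    - [0.0126,-0.053,0,26.7]
    - [0.017,-0.061,0,31.1]
    - [0.022,-0.0686,0,35.6]
    - [0.0276,-0.0758,0,40]
    - [0.0338,-0.0826,0,44.4]
    - [0.0404,-0.0889,0,48.9]
    - [0.0475,-0.0947,0,53.3]
    - [0.055,-0.0998,0,57.8]
    - [0.063,-0.1044,0,62.2]
    - [0.0713,-0.1083,0,66.7]
    - [0.08,-0.1116,0,71.1]
    - [0.0886,-0.1143,0,75.6]
    - [0.0975,-0.116,0,80]
    - [0.0975,-0.116,0,80]
    - [0.0975,-0.116,0,80]

```text
clock: 6.38
tcp_pos: [0.4549, -0.0537, 0.0517]
orientation: [0.0, 0.941, 0.339, 0.0]
ft_force: [0.1, -0.1, 0.5]
gripper_width: 0.034
gripper_force: 0.0
```

>>> carry_out:
  steps:
    - [0,0,-0.05,0]
    - [0,0,-0.1,0]
    - [0,0,-0.13,0]
    - [0,0,-0.13,0]
    - [0,0,-0.13,0]

```text
clock: 7.0
tcp_pos: [0.4539, -0.0539, 0.1808]
orientation: [-0.0, 0.941, 0.338, -0.0]
ft_force: [-0.8, -0.2, -0.7]
gripper_width: 0.0339
gripper_force: 0.0
```

```bash
python3 - <<'E'
from h import *
a,W=cloud("scene");b,V=cloud("top");np.savez("s3.npz",im=a,W=W);np.savez("t3.npz",im=b,W=V)
o=np.hstack([cv2.resize(a[150:290,190:330],(400,400)),cv2.resize(b[140:280,180:320],(400,400))]);cv2.imwrite("pics/c3.png",o[...,::-1]);print(env.sense()["tcp_pos"])
for W in(V,W):
    for lo,hi,l in((.078,.098,"93/85"),(.06,.072,"lid")):
        m=(W[...,2]>lo)&(W[...,2]<hi)&(np.hypot(W[...,0]-.545,W[...,1]-.0215)<.135)
        n,L,S,ce=cv2.connectedComponentsWithStats(m.astype(np.uint8))
        for i in range(1,n):
            if S[i,4]>8: P=W[L==i]; c,r=cv2.minEnclosingCircle(P[:,:2].astype(np.float32)); print(l,S[i,4],np.round(c,4),round(r,4),P[:,2].max().round(3),"ang",np.degrees(np.arctan2(c[1]-.0215,c[0]-.545)).round(1))
E
```

```text
[ 0.45348444 -0.05376564  0.18013515]
93/85 15 [ 0.6586 -0.0184] 0.0062 0.093 ang -19.4
93/85 31 [0.6102 0.0713] 0.0322 0.094 ang 37.4
93/85 13 [0.5218 0.1344] 0.0063 0.09 ang 101.6
93/85 314 [0.4658 0.0455] 0.0333 0.098 ang 163.2
93/85 11 [ 0.6562 -0.0134] 0.0072 0.084 ang -17.4
93/85 48 [0.6023 0.0833] 0.0316 0.088 ang 47.2
93/85 16 [ 0.4585 -0.0557] 0.0069 0.087 ang -138.3
93/85 369 [0.4629 0.0482] 0.0355 0.096 ang 162.0
93/85 14 [0.5197 0.1394] 0.0073 0.087 ang 102.1
lid 13 [ 0.6543 -0.0113] 0.007 0.072 ang -16.7
lid 237 [ 0.5625 -0.0599] 0.0358 0.072 ang -77.9
lid 47 [0.5977 0.0858] 0.0279 0.071 ang 50.7
lid 16 [ 0.4557 -0.0536] 0.0073 0.072 ang -139.9
lid 64 [0.4599 0.0528] 0.0323 0.072 ang 159.8
lid 14 [0.5185 0.1408] 0.0062 0.071 ang 102.5
```

View pics/c3.png

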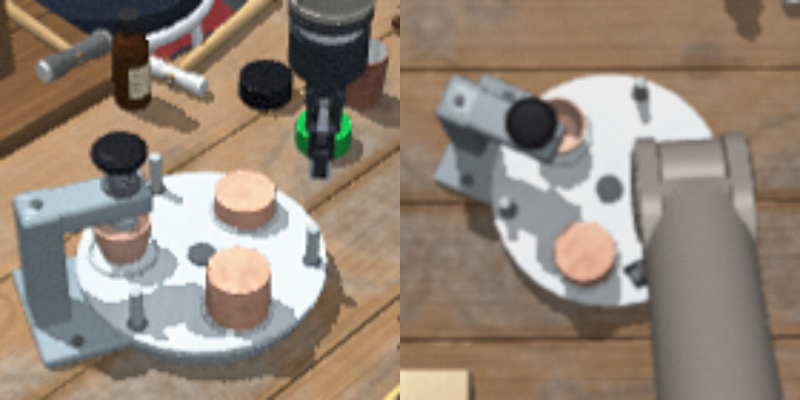

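Stroke 1 worked: all three pieces are in their nests and the caddy is now at about 162.5° (top crop (585,252)). The peg at −18° is the next to push. It has to end at about −114.5°.

```bash
python3 - <<'E'
from plan import *
a=peg(-140.5);p0=(*a,.181,39.5);t=peg(-18.2)
for f in(1/13,.5,1):print(rows(p0,[(*(a+(t-a)*f),.181,39.5+122.3*f)]))
print([[float(x) for x in r] for r in arc(-18.2,-114.6,20)])
E
```

```text
[[np.float64(0.0139), np.float64(0.0077), 0.0, -9.4]]
[[np.float64(0.0905), np.float64(0.0499), 0.0, -61.2]]
[[np.float64(0.1811), np.float64(0.0997), 0.0, -122.3]]
[[0.0004, -0.0099, 0.0, 4.8], [0.0017, -0.0198, 0.0, 9.6], [0.0037, -0.0295, 0.0, 14.5], [0.0066, -0.039, 0.0, 19.3], [0.0103, -0.0482, 0.0, 24.1], [0.0147, -0.0571, 0.0, 28.9], [0.0199, -0.0655, 0.0, 33.7], [0.0257, -0.0736, 0.0, 38.6], [0.0322, -0.081, 0.0, 43.4], [0.0393, -0.088, 0.0, 48.2], [0.047, -0.0943, 0.0, 53.0], [0.0552, -0.0999, 0.0, 57.8], [0.0638, -0.1048, 0.0, 62.7], [0.0728, -0.109, 0.0, 67.5], [0.0821, -0.1124, 0.0, 72.3], [0.0917, -0.115, 0.0, 77.1], [0.1015, -0.1168, 0.0, 81.9], [0.1113, -0.1178, 0.0, 86.8], [0.1213, -0.118, 0.0, 91.6], [0.1312, -0.1173, 0.0, 96.4]]
```

>>> carry_out:
  steps:
    - [0.014,0.008,0,-9.4]
    - [0.028,0.015,0,-18.8]
    - [0.042,0.023,0,-28.2]
    - [0.056,0.031,0,-37.6]
    - [0.07,0.038,0,-47]
    - [0.084,0.046,0,-56.4]
    - [0.098,0.054,0,-65.9]
    - [0.111,0.061,0,-75.3]
    - [0.125,0.069,0,-84.7]
    - [0.139,0.077,0,-94]
    - [0.153,0.084,0,-103.5]
    - [0.167,0.092,0,-113]
    - [0.181,0.1,0,-122.3]
    - [0.181,0.1,0,-122.3]
    - [0.181,0.1,0,-122.3]
    - [0.181,0.1,0.03,-122.3]
    - [0.181,0.1,0.06,-122.3]
    - [0.181,0.1,0.06,-122.3]

```text
clock: 9.35
tcp_pos: [0.655, -0.0161, 0.1189]
orientation: [-0.003, 0.159, 0.987, -0.001]
ft_force: [0.2, 0.2, 1.4]
gripper_width: 0.0342
gripper_force: 0.0
```

```bash
python3 - <<'E'
from h import *
a,W=cloud("scene");b,V=cloud("top")
o=np.hstack([cv2.resize(a[150:290,190:330],(400,400)),cv2.resize(b[140:280,180:320],(400,400))]);cv2.imwrite("pics/c4.png",o[...,::-1]);print(env.sense()["tcp_pos"])
E
```

```text
[ 0.65755345 -0.01561504  0.12201389]
```

View pics/c4.png

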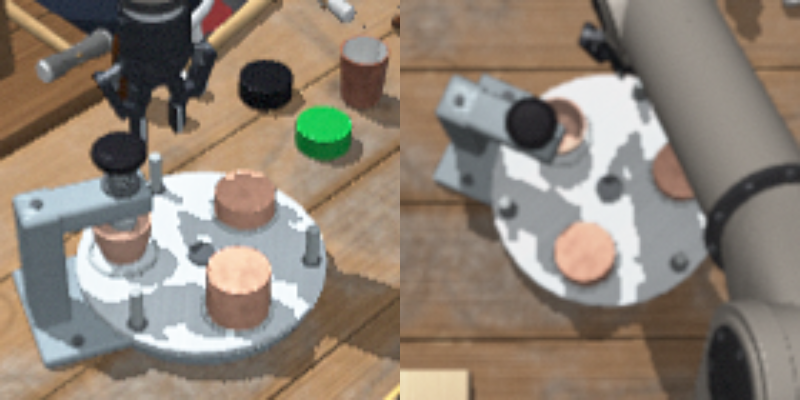

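The fingertips at scene crop (140,135) and (178,125) straddle the peg top at (155,157). Next I lower the arm, narrow the cage and start stroke 2.

>>> carry_out:
  steps:
    - [0,0,0.02,0]
    - [0,0,0.04,0]
    - [0,0,0.06,0]
    - [0,0,0.071,0]
    - [0,0,0.071,0]
    - [0,0,0.071,0]

```text
clock: 10.2
tcp_pos: [0.6581, -0.0155, 0.0508]
orientation: [0.0, 0.158, 0.987, 0.0]
ft_force: [-0.1, -0.2, -0.3]
gripper_width: 0.0342
gripper_force: 0.0
```

>>> carry_out:
  steps:
    - [0,0,0,0]
    - [0,0,0,0]
    - [0,0,0,0]
  fingers: 0.23

```text
clock: 10.58
tcp_pos: [0.6577, -0.0157, 0.0506]
orientation: [0.0, 0.158, 0.987, -0.0]
ft_force: [-0.7, -0.2, -0.1]
gripper_width: 0.0193
gripper_force: 0.0
```

>>> carry_out:
  steps:
    - [0.0004,-0.01,0,4.8]
    - [0.0017,-0.02,0,9.6]
    - [0.0037,-0.0295,0,14.5]
    - [0.0066,-0.039,0,19.3]
    - [0.0103,-0.048,0,24.1]
    - [0.0147,-0.057,0,28.9]
    - [0.02,-0.0655,0,33.7]
    - [0.0257,-0.0736,0,38.6]
    - [0.032,-0.081,0,43.4]
    - [0.0393,-0.088,0,48.2]
    - [0.047,-0.0943,0,53]
    - [0.055,-0.1,0,57.8]
    - [0.0638,-0.105,0,62.7]
    - [0.0728,-0.109,0,67.5]
    - [0.082,-0.1124,0,72.3]
    - [0.0917,-0.115,0,77.1]
    - [0.1015,-0.1168,0,82]
    - [0.111,-0.1178,0,86.8]
    - [0.121,-0.118,0,91.6]
    - [0.131,-0.1173,0,96.4]

```text
clock: 13.08
tcp_pos: [0.4974, -0.0859, 0.0508]
orientation: [0.001, 0.842, 0.539, 0.001]
ft_force: [1.9, 0.3, -1.0]
gripper_width: 0.0193
gripper_force: 0.7
```

>>> carry_out:
  steps:
    - [0,0,0,0]
    - [0,0,0,0]
    - [0,0,0,0]
    - [0,0,0,0]

```text
clock: 13.58
tcp_pos: [0.4967, -0.0864, 0.0503]
orientation: [0.0, 0.841, 0.54, 0.0]
ft_force: [0.4, 0.7, -0.7]
gripper_width: 0.0196
gripper_force: 0.0
```

```bash
cat > meas.py <<'E'
from h import *
def run():
  a,Ws=cloud("scene");b,V=cloud("top")
  for W,off in((V,.0025),(Ws,-.0035)):
    for lo,hi,l in((.0885,.1,"caddy"),(.078,.0885,"pegs"),(.06,.072,"lid"),(.2,.235,"head")):
        m=(W[...,2]>lo)&(W[...,2]<hi)&(np.hypot(W[...,0]-.545,W[...,1]-.0215)<.135)
        n,L,S,ce=cv2.connectedComponentsWithStats(m.astype(np.uint8))
        for i in range(1,n):
            if S[i,4]>9: P=W[L==i]; c,r=cv2.minEnclosingCircle(P[:,:2].astype(np.float32)); print(l,S[i,4],np.round(c,4),round(r,4),"ang",np.degrees(np.arctan2(c[1]+off-.0215,c[0]-.545)).round(1))
  return np.hstack([cv2.resize(a[150:290,190:330],(400,400)),cv2.resize(b[140:280,180:320],(400,400))])
E
python3 - <<'E'
from meas import *
o=run();cv2.imwrite("pics/c5.png",o[...,::-1]);print(env.sense()["tcp_pos"])
E
```

```text
caddy 100 [0.5827 0.095 ] 0.0322 ang 63.6
pegs 12 [0.6634 0.0266] 0.0064 ang 3.7
pegs 12 [0.4807 0.1169] 0.0068 ang 123.3
lid 13 [ 0.6132 -0.0392] 0.0158 ang -40.5
lid 15 [0.5591 0.0898] 0.0199 ang 78.8
lid 310 [0.462  0.0136] 0.0342 ang -176.3
head 282 [0.5817 0.097 ] 0.0286 ang 64.8
caddy 13 [ 0.4819 -0.0713] 0.0091 ang -123.2
caddy 199 [0.5806 0.0997] 0.0334 ang 64.5
pegs 85 [ 0.594 -0.047] 0.0345 ang -55.8
pegs 10 [ 0.512  -0.0817] 0.0083 ang -107.2
pegs 62 [0.5755 0.1064] 0.031 ang 69.4
pegs 16 [0.4788 0.1225] 0.0061 ang 124.2
lid 56 [ 0.6007 -0.0543] 0.0271 ang -54.9
lid 43 [ 0.584  -0.0379] 0.0268 ang -58.2
lid 17 [ 0.4794 -0.0782] 0.0117 ang -122.4
lid 70 [0.5749 0.104 ] 0.0318 ang 69.3
lid 301 [0.4601 0.0176] 0.0353 ang -175.0
lid 10 [0.4786 0.123 ] 0.0064 ang 124.1
head 203 [ 0.4888 -0.0682] 0.0356 ang -121.1
head 248 [0.5792 0.1015] 0.0298 ang 65.9
[ 0.49660771 -0.08627413  0.05026224]
```

View pics/c5.png

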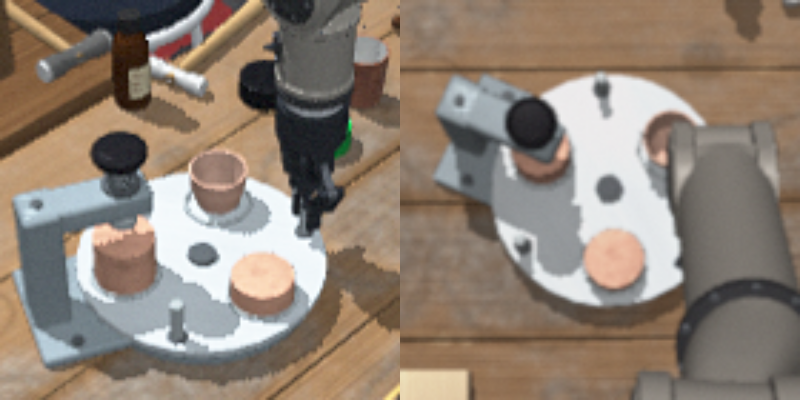

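The caddy is under the stamp to about 1.3° (2 mm) and all pieces are standing. I'll nudge it back about 1.2°, lift off, then go above the plunger with the fingers shut.

>>> carry_out:
  steps:
    - [0,0.001,0,-0.5]
    - [0,0.0025,0,-1.2]
    - [0,0.0025,0,-1.2]
    - [0,0.0025,0,-1.2]

```text
clock: 14.18
tcp_pos: [0.4988, -0.0873, 0.0503]
orientation: [0.0, 0.836, 0.549, -0.0]
ft_force: [0.5, -0.1, 0.1]
gripper_width: 0.0201
gripper_force: 0.0
```

>>> carry_out:
  steps:
    - [0,0,0,0]
    - [0,0,-0.02,0]
    - [0,0,-0.05,0]
    - [0,0,-0.1,0]
    - [0,0,-0.15,0]
    - [0,0,-0.2,0]
    - [0,0,-0.25,0]
    - [0,0,-0.27,0]
    - [0,0,-0.27,0]
  fingers: 0.35

```text
clock: 15.3
tcp_pos: [0.4995, -0.0873, 0.3218]
orientation: [0.001, 0.836, 0.549, 0.001]
ft_force: [0.2, 0.5, -0.9]
gripper_width: 0.03
gripper_force: 0.0
```

```bash
python3 - <<'E'
from meas import *
o=run();s=env.sense();print(s["tcp_pos"],s["orientation"])
E
```

```text
caddy 97 [0.5795 0.0942] 0.0322 ang 65.4
pegs 13 [0.6635 0.0269] 0.0071 ang 3.8
pegs 13 [0.4809 0.1168] 0.0068 ang 123.2
lid 15 [ 0.6143 -0.0409] 0.0174 ang -40.8
lid 308 [0.4622 0.013 ] 0.034 ang -175.9
head 281 [0.5822 0.0964] 0.0285 ang 64.3
caddy 200 [0.5791 0.1002] 0.0338 ang 65.6
pegs 47 [ 0.5959 -0.0513] 0.0318 ang -56.3
pegs 16 [ 0.5653 -0.0478] 0.014 ang -74.4
pegs 21 [ 0.5875 -0.0238] 0.0219 ang -48.9
pegs 12 [ 0.4939 -0.0803] 0.0071 ang -115.9
pegs 58 [0.575  0.1071] 0.0312 ang 69.9
pegs 16 [0.4795 0.1214] 0.0071 ang 124.2
lid 63 [ 0.6012 -0.0547] 0.0271 ang -54.8
lid 44 [ 0.5906 -0.0442] 0.0304 ang -56.6
lid 11 [ 0.4923 -0.0823] 0.0064 ang -116.2
lid 63 [0.5766 0.1068] 0.0325 ang 68.9
lid 295 [0.4596 0.0187] 0.035 ang -175.8
lid 10 [0.4751 0.1244] 0.0044 ang 125.1
head 251 [0.5816 0.1005] 0.0299 ang 64.1
[ 0.49817068 -0.08714059  0.31919973] [-4.37757489e-04  8.35729624e-01  5.49140645e-01 -5.96104324e-04]
```

The disc is at about 64.2° and the plunger at 64–66°, so it is centred within 2 mm. I'll move above the head.

>>> carry_out:
  steps:
    - [0.04,0,0,0]
    - [0.09,0.001,0,0]
    - [0.14,0.001,0,0]
    - [0.18,0.0015,0,0]
    - [0.203,0.0015,0,0]
    - [0.203,0.0015,0,0]
    - [0.203,0.0015,0.04,0]
    - [0.203,0.0015,0.08,0]
    - [0.203,0.0015,0.09,0]
    - [0.203,0.0015,0.09,0]
  fingers: 0

```text
clock: 16.65
tcp_pos: [0.5807, 0.0972, 0.2305]
orientation: [0.0, 0.836, 0.548, -0.0]
ft_force: [0.7, -0.0, -0.1]
gripper_width: -0.0
gripper_force: 0.0
```

```bash
python3 - <<'E'
from meas import *
a,W=cloud("scene")
cv2.imwrite("pics/c6.png",cv2.resize(a[130:290,170:330],(560,560))[...,::-1]);print(env.sense()["tcp_pos"])
E
```

```text
[0.58138787 0.09777478 0.23153322]
```

View pics/c6.png

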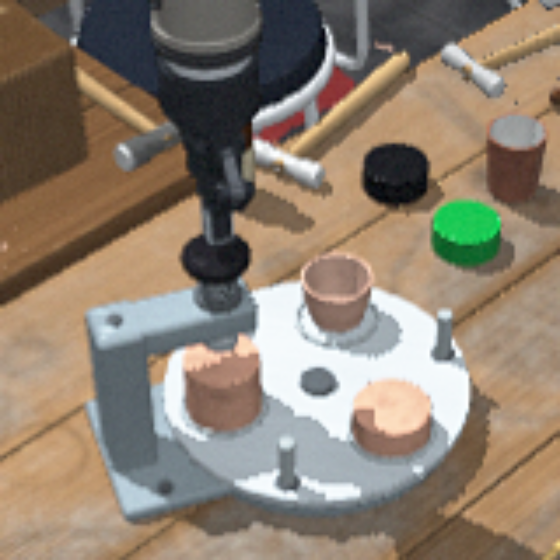

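The shut fingers at (215,240) are right over the black head. The caddy is under the stamp and all pieces are standing. Pressing now.

>>> carry_out:
  steps:
    - [0,0,0.008,0]
    - [0,0,0.012,0]
    - [0,0,0.016,0]
    - [0,0,0.02,0]
    - [0,0,0.024,0]
    - [0,0,0.028,0]
    - [0,0,0.031,0]
    - [0,0,0.033,0]
    - [0,0,0.033,0]

```text
clock: 17.82
tcp_pos: [0.5811, 0.0985, 0.1985]
orientation: [0.0, 0.836, 0.549, 0.0]
ft_force: [-3.3, -1.2, 10.1]
gripper_width: 0.0
gripper_force: 5.1
```

>>> carry_out:
  steps:
    - [0,0,0.0015,0]
    - [0,0,0.003,0]
    - [0,0,0.0035,0]
    - [0,0,0.0035,0]

```text
clock: 18.32
tcp_pos: [0.5813, 0.0985, 0.1972]
orientation: [0.001, 0.836, 0.549, 0.001]
ft_force: [-8.1, -3.1, 23.1]
gripper_width: -0.0003
gripper_force: 12.1
```

23 N is well above the 13 N spring force, so the plunger is on its stop. I'll hold it, then release.

>>> carry_out:
  steps:
    - [0,0,0,0]
    - [0,0,0,0]
    - [0,0,0,0]
    - [0,0,0,0]
    - [0,0,-0.005,0]
    - [0,0,-0.01,0]
    - [0,0,-0.015,0]
    - [0,0,-0.02,0]
    - [0,0,-0.025,0]
    - [0,0,-0.03,0]
    - [0,0,-0.06,0]
    - [0,0,-0.1,0]
    - [0,0,-0.1,0]
    - [0,0,-0.1,0]
    - [0,0,-0.1,0]

```text
clock: 20.2
tcp_pos: [0.58, 0.0983, 0.2923]
orientation: [-0.0, 0.836, 0.549, -0.001]
ft_force: [0.7, 0.4, -0.1]
gripper_width: 0.0001
gripper_force: 0.0
```

```bash
python3 - <<'E'
from meas import *
a,W=cloud("scene");print(env.sense()["tcp_pos"],env.sense()["ft_force"])
cv2.imwrite("pics/c7.png",cv2.resize(a[130:290,170:330],(560,560))[...,::-1])
P=W[195:215,220:243].reshape(-1,3);print(np.median(P[(P[:,2]>.18)&(P[:,2]<.24)],0))
E
```

```text
[0.5800623  0.098316   0.29245973] [ 0.37980031 -0.20690797 -0.06637512]
[0.5744314  0.10584749 0.21306079]
```

View pics/c7.png

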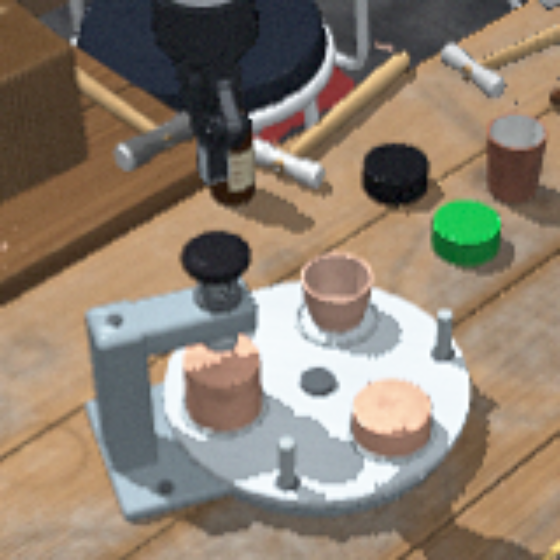

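The plunger head is back up at (215,255), at the same height as at the start. The caddy is under the stamp at (222,385), and the cup and lid are still in their nests.

```bash
python3 -c "
from bench import env
print(env.finish_job())"
```

```text
the job is handed in; nothing more can be done
None
```

I turned the table until the caddy stood under the stamp (about 2 mm off centre by camera), pressed the plunger to its stop, held it about half a second and let it spring back up; all three pieces stayed in their nests. The job is handed in, but the hand-in returned no verdict.

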